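# Level a specimen table with a wedge

### The arm

A 6-joint arm with a two-finger parallel gripper is mounted at the origin on the work surface. World frame = base frame: x ahead of the robot, y to its left, z up, the work surface at z = 0. Lengths are in m, angles in rad, forces in N, time in s.
With the tool pointing down it reaches from about 0.35 to 0.8 m from the base axis. Payload 7.3 kg.
Tool frame: the origin (TCP) lies midway between the tips of the shut fingers; the grasp point (between the pads) lies 19 mm behind it (manip.pinch_z is the distance from the TCP to the grasp point, in m); z points along the fingers, y is the direction in which the jaws open and shut (so a half turn about z gives the same grasp; the last joint's range is limited). The gripper opens to 85 mm and grips with 20 to 120 N. Pads are 22 mm wide; open, the fingers measure 114 mm over their backs; the gripper's body (76 mm by 85 mm) begins 54 mm behind the grasp point. The pads swing forward as they close: fully open they stand 13 mm farther back than shut.
Start: joints at [-1.36, 0.342, 1.524, -0, 1.275, -0.146], TCP at [0.183, -0.492, 0.194] pointing down, gripper open.
Joint ranges: [-2.53, 2.53], [-0.77, 2.02], [0.04, 2.7], [-1, 4.14], [0.28, 2.66], [-3.11, 3.11]. Speed limits (rad/s): [2.57, 2.57, 3.14, 3.14, 3.14, 3.14].

### API

Orientations are given as a 3x3 rotation matrix whose columns are the frame's x, y, z axes.
In Python, from bench import manip gives the robot as it stands.
- The arm moves only by the tool step_arm, never from a script. Its arguments are lists of equal length, an entry for each row: "hand": the opening, from 0 (shut) to 1 (fully open); "slide": the shift along the tool's x, y, z in mm, a list of three; "rotation": the turn, a rotation vector about the tool's x, y, z in degrees, a list of three. In form: {"hand": [hand, ...], "slide": [[tx, ty, tz], ...], "rotation": [[wx, wy, wz], ...]}. A call has 1 to 10 rows; each row is the pose to reach, as a shift and turn from the pose measured when the call began, along the tool's axes at that moment; what a row does not reach only later rows make up. A row lasts 1/10 s, in which the tool goes at most 50 mm and 8.59 degrees, less where a joint would pass 70% of its speed; a pose out of reach is approached as far as the arm can. A call with a gripper value outside its range is refused whole. The fingers move at their own pace and stop on an object; "force" is the grip in N (left out, the last holds). Time passes only in rows, so rows that repeat a pose let the fingers close. It gives the time, the measured TCP pose, the force and the opening at its end, in the units of the state.
- manip.sense(): the state, without advancing time (a new reading comes with each control period).
- manip.camera(name): name is "scene" or "side" or "wrist"; returns a dict with "image" (480x640x3 uint8, red, green, blue), "fx", "fy", "cx", "cy" (pixels), "k1" (the pictures are not rectified: a ray, as slopes to the right and down, at radius r is drawn at 1 + k1 r^2 times it, then the intrinsics apply), "cam_to_world" (4x4, takes a point from camera to world coordinates); the wrist camera has in their place "tool_from_camera" (4x4, takes a point from camera to tool coordinates, whose origin is the TCP and whose axes are the flange's). Camera axes: x right, y down, z forward; pixel columns grow to the right and rows downward; lengths in m; the calibration is good to about 2 mm. A picture is of the moment at which its call begins: read the wrist's pose just before it. There is no depth.
- manip.finish_job(): hands the job in, once; it reports no verdict.
The state is a dict: "time": time; "joint_pos": joint angles; "qd": joint speeds; "effort": joint torques, N m; "ee_pos": TCP position; "ee_rot": TCP orientation; "ft_force": force on the tool from outside, world axes, zero at the start; "ft_torque": the same for the moment, N m; "opening": finger opening in m.
Only numpy, scipy, OpenCV 4.12 (cv2) and the standard library are available. Lean on these libraries where they do the work, as an engineer would, in place of code of your own. Each camera call takes 0.05 s, during which the arm holds its last target.

### The job

The small burgundy specimen table in the textile lab sags at its short-footed corner. Take the orange wedge, push it thin end first under the short foot until the bubble of the spirit level on the table lies between the two black lines, then let go and leave the wedge there flat on the bench.

Things in the scene. Friction and masses are not known exactly. Their poses are not given: they have to be found in the camera images.
- wedge_grip (a point): Centre, half-way up, of the grip end of the orange wedge (165 x 36 mm, 150 g). +x points to the thin tip, 138 mm away; +z up. Grip end: block 55 mm long, 25 mm high, ribbed on top, reaching 27 mm behind this point. Ramp: 110 mm long, 25 mm high falling to 3 mm at the tip; a black line 105 mm from the tip comes under the plate's corner at level. The yellow wedge (13 mm high) is too thin.
- short_foot (a point): Lowest point of the rounded rubber foot (radius 14 mm) under the low corner, the one nearest the robot. +x points from it to the table's centre, 100 mm away. Foot 8 mm above the bench at the start, 20 mm when level; pressed down with about 5 N. Plate's corner overhangs it by 20 mm, underside 30 mm up when level. Fixed stop posts stand 60 mm beyond, 55 mm either side; between them is free.
- vial_mid (a point): Centre of the spirit level's window. Level: aluminium bar with blue ends, 130 x 30 mm, top 74 mm up, fixed on the middle of the table: a 170 mm square plate, 22 mm thick, set corner-on, that rocks on two feet under its left and right corners and cannot slide. +x runs along the level, as +x of short_foot. Window: green, 74 mm long, a black line 14 mm either side of this point.
- bubble_mid (a point): Centre of the white bubble (16 x 12 mm) in the level's window. It moves along x of vial_mid to the higher end, 3.5 mm per degree: +24 mm at the start, 0 when level, negative when the wedge is too far in. Each 10 mm of wedge moves it 4 mm; at level about 85 mm of the wedge is past the foot's lowest point. Friction holds the wedge once it is let go.
Things that resemble listed ones, but are neither listed nor needed, are in the scene too. There is more than one size of the part that bears wedge_grip; the job needs the middle-sized.

How it is judged:
By the outcome, as a careful person would: the job done as asked, in the order asked, and still so for the second after the job is handed in, with the robot touching nothing.
It also fails if it takes over 40 s, if anything falls off the work surface, if the arm or the gripper's body presses on something with over 40 N, if the wrist force passes 120 N, or if a joint passes its speed limit or range.

## Working session

There is one attempt and no reset: what is moved stays moved. The work goes in short steps, Python scripts to look and compute and a tool call to move; the robot and the scene stay as the last step left them, time stands still between calls to the robot, and variables do not carry over. Pictures are saved under pics/ and viewed, and the job is handed in when it is done.

Besides the shell and the picture viewer there is one more tool, called in YAML: its name, and indented under it one key for each argument. step_arm: Moves the arm, as the interface text tells. Its arguments: {"type":"object","properties":{"hand":{"type":"array"},"slide":{"type":"array"},"rotation":{"type":"array"},"force":{"type":"number"}},"required":["hand","slide","rotation"]}

```bash
mkdir -p pics; ls; python3 - <<'E'
from bench import manip
import cv2
s=manip.sense();print(s['time'],s['ee_pos'],s['ee_rot'],s['opening'],manip.pinch_z)
for n in ['scene','side','wrist']:
    c=manip.camera(n);cv2.imwrite(f'pics/{n}0.png',c['image'][:,:,::-1]);print(n,{k:v for k,v in c.items() if k!='image'})
E
```

```text
pics
0.0 [ 0.18327701 -0.49147227  0.19291137] [[ 9.37024827e-01  3.49262594e-01 -3.35905388e-04]
 [ 3.49262684e-01 -9.37023581e-01  1.54472791e-03]
 [ 2.24764406e-04 -1.56476762e-03 -9.99998750e-01]] 0.08515291819294533 0.0187
scene {'fx': 523.5110699081356, 'fy': 523.5110699081356, 'cx': 317.8193294707511, 'cy': 242.59454027980064, 'k1': -0.03561000038362585, 'cam_to_world': array([[ 0.57094306,  0.49423057, -0.65556095,  1.24167926],
       [ 0.82096829, -0.34945662,  0.45154307, -0.53099545],
       [-0.00592373, -0.79600014, -0.60526746,  0.74557891],
       [ 0.        ,  0.        ,  0.        ,  1.        ]])}
side {'fx': 513.5497838403589, 'fy': 513.5497838403589, 'cx': 320.25341610850694, 'cy': 235.7836021757221, 'k1': -0.08357416658835622, 'cam_to_world': array([[-0.79464691, -0.35489308,  0.4925314 , -0.0567537 ],
       [-0.60702314,  0.47479339, -0.63725516,  0.76302719],
       [-0.0076932 , -0.80537081, -0.59272142,  0.76038016],
       [ 0.        ,  0.        ,  0.        ,  1.        ]])}
wrist {'fx': 335.52069207661657, 'fy': 335.52069207661657, 'cx': 308.9575540929036, 'cy': 242.02226440549504, 'k1': -0.05724169148755619, 'tool_from_camera': array([[-1.04986154e-03, -9.50769099e-01, -3.09898401e-01,
         7.94687321e-02],
       [ 9.99999437e-01, -1.04550769e-03, -1.80138225e-04,
         9.40735096e-04],
       [-1.52731302e-04, -3.09898415e-01,  9.50769661e-01,
        -1.79627088e-01],
       [ 0.00000000e+00,  0.00000000e+00,  0.00000000e+00,
         1.00000000e+00]])}
```

View pics/scene0.png

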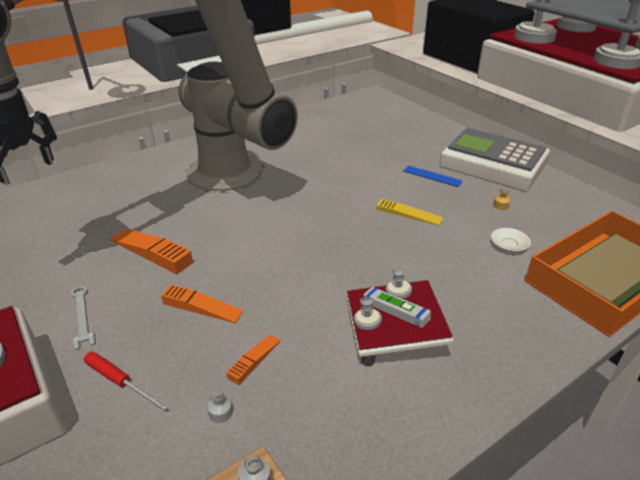

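View pics/side0.png

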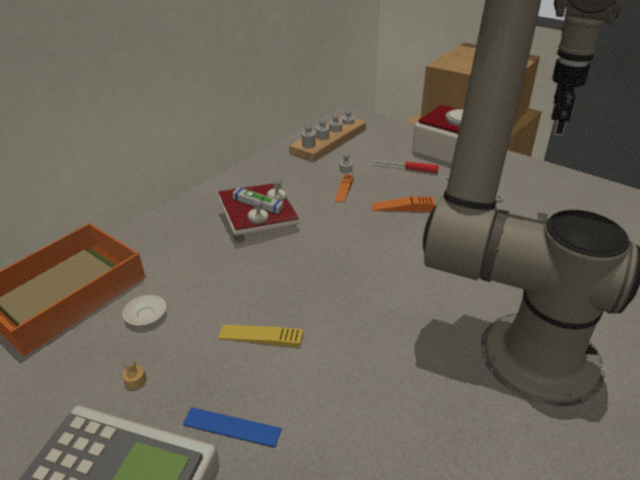

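View pics/wrist0.png

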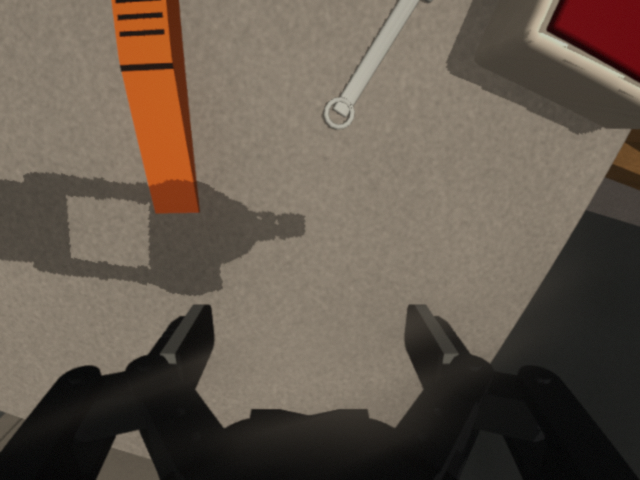

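```bash
cat > h.py <<'E'
import numpy as np,cv2
from bench import manip
def unproj(c,uv,M=None):
    uv=np.atleast_2d(np.float64(uv));K=np.array([[c['fx'],0,c['cx']],[0,c['fy'],c['cy']],[0,0,1]])
    # r is undistorted radius: drawn = (1+k1 r^2)*ray
    p=cv2.undistortPointsIter(uv.reshape(-1,1,2),K,np.array([c['k1'],0,0,0.]),None,None,(3,50,1e-10)).reshape(-1,2)
    d=np.c_[p,np.ones(len(p))]
    if M is None:M=c['cam_to_world']
    return M[:3,3],d@M[:3,:3].T
def onplane(c,uv,z,M=None):
    o,d=unproj(c,uv,M);return o+d*((z-o[2])/d[:,2])[:,None]
def proj(c,P,M=None):
    if M is None:M=c['cam_to_world']
    P=np.atleast_2d(P);q=(P-M[:3,3])@M[:3,:3];x=q[:,:2]/q[:,2:];r=(x**2).sum(1,keepdims=True)
    x=x*(1+c['k1']*r);return x*[c['fx'],c['fy']]+[c['cx'],c['cy']]
def tri(c1,u1,c2,u2,M1=None,M2=None):
    o1,d1=unproj(c1,u1,M1);o2,d2=unproj(c2,u2,M2);out=[]
    for a,b in zip(d1,d2):
        s=np.linalg.lstsq(np.c_[a,-b],o2-o1,rcond=None)[0];p,q=o1+a*s[0],o2+b*s[1];out.append(np.r_[(p+q)/2,np.linalg.norm(p-q)])
    return np.array(out)
def wristM(c,s):
    T=np.eye(4);T[:3,:3]=s['ee_rot'];T[:3,3]=s['ee_pos'];return T@c['tool_from_camera']
def crop(im,x,y,w,h,f,name):
    cv2.imwrite(name,cv2.resize(im[y:y+h,x:x+w,::-1],None,fx=f,fy=f,interpolation=cv2.INTER_CUBIC))
E
python3 - <<'E'
from h import *
import numpy as np
for n in ['scene','side']:
    c=manip.camera(n);im=c['image'];np.save(f'{n}0.npy',c,allow_pickle=True)
    hsv=cv2.cvtColor(im,cv2.COLOR_RGB2HSV)
    m=cv2.inRange(hsv,(5,170,90),(16,255,255))
    cs,_=cv2.findContours(m,cv2.RETR_EXTERNAL,cv2.CHAIN_APPROX_NONE)
    for k in cs:
        if cv2.contourArea(k)>150:
            p=onplane(c,k.reshape(-1,2),0.01)[:,:2].astype(np.float32)
            r=cv2.minAreaRect(p);print(n,cv2.boundingRect(k),np.round(r[0],3),np.round(r[1],3))
c=np.load('scene0.npy',allow_pickle=True).item()['image'];crop(c,150,275,100,60,8,'pics/a.png');crop(c,335,260,130,110,6,'pics/b.png')
c=np.load('side0.npy',allow_pickle=True).item()['image'];crop(c,205,175,110,75,7,'pics/c.png');crop(c,330,165,120,60,6,'pics/d.png')
E
```

```text
scene (227, 335, 53, 49) [ 0.657 -0.274] [0.035 0.12 ]
scene (162, 285, 80, 37) [ 0.473 -0.29 ] [0.178 0.054]
scene (110, 229, 82, 45) [ 0.239 -0.302] [0.227 0.074]
scene (525, 211, 115, 125) [0.883 0.503] [0.238 0.405]
scene (6, 35, 72, 32) [-1.534 -0.175] [0.311 0.369]
scene (78, 26, 49, 27) [-1.534  0.107] [0.227 0.383]
scene (290, 0, 125, 33) [-1.15   1.371] [0.752 0.694]
side (0, 224, 142, 131) [0.938 0.442] [0.294 0.336]
side (373, 197, 62, 14) [ 0.477 -0.295] [0.167 0.065]
side (336, 175, 17, 26) [ 0.655 -0.269] [0.026 0.138]
```

View pics/a.png

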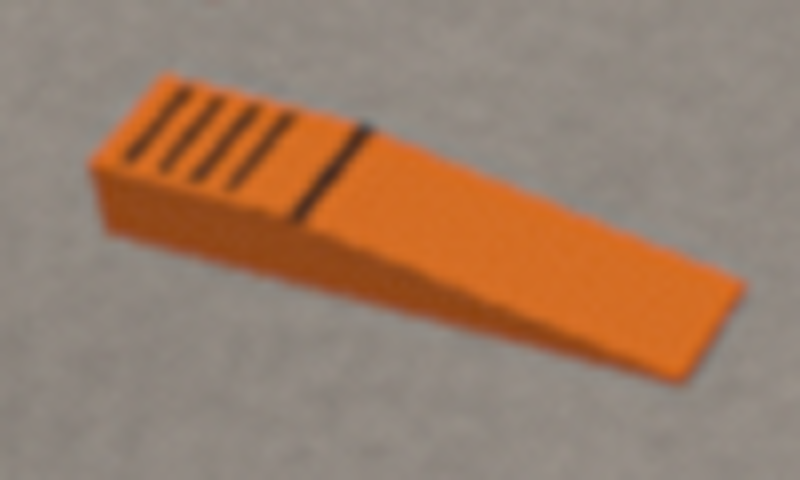

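View pics/b.png

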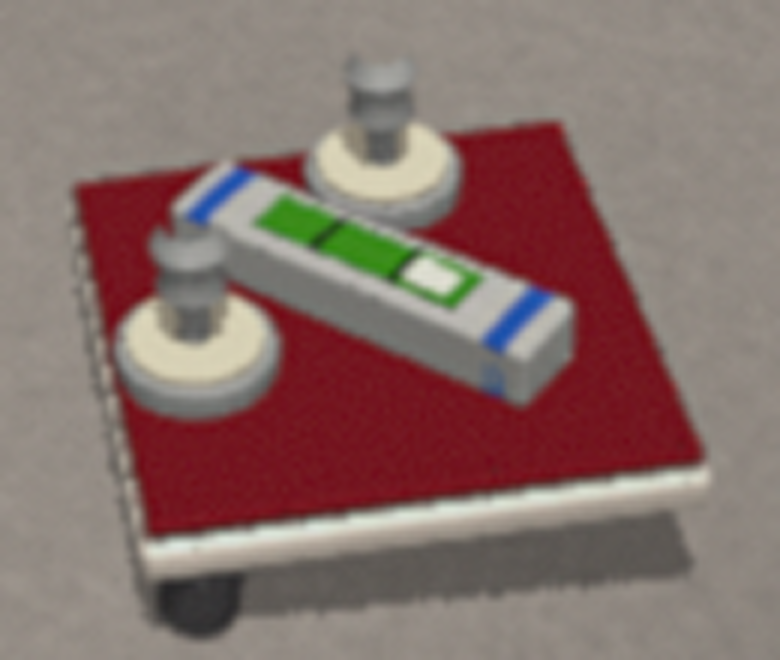

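View pics/c.png

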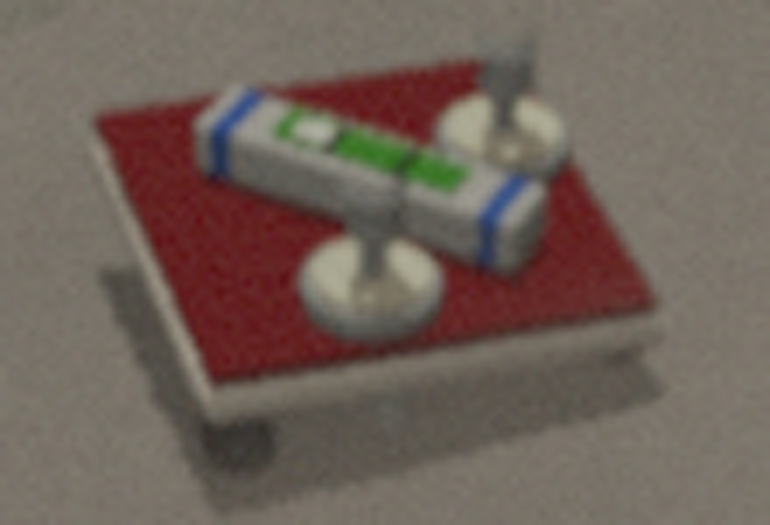

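View pics/d.png

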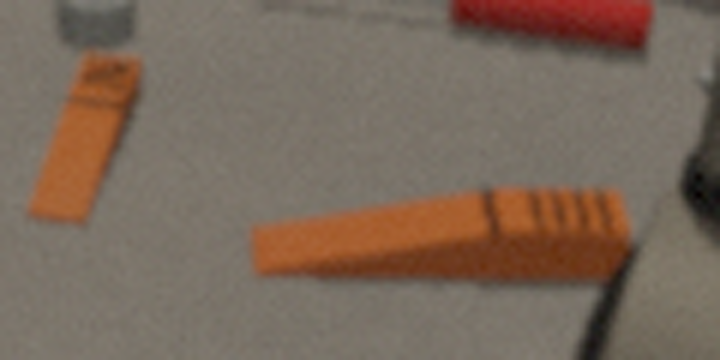

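```bash
python3 - <<'E'
from h import *
a=np.load('scene0.npy',allow_pickle=True).item();b=np.load('side0.npy',allow_pickle=True).item()
S=lambda L,x,y,f:(np.float64(L)+.5)/f-.5+[x,y]
np.set_printoptions(precision=4,suppress=True)
t=S([(745,287),(685,380)],150,275,8);g=S([(170,75),(95,165),(370,128),(297,219)],150,275,8)
print('tip',onplane(a,t,.003));print('grip',onplane(a,g,.025))
g2=S([(610,190),(630,234),(487,190),(497,234)],330,165,6);t2=S([(252,230),(257,274)],330,165,6)
print('side tip',onplane(b,t2,[.003]));print('grip',onplane(b,g2,.025))
A=S([(75,187),(560,125),(705,460),(148,540)],335,260,6);B=S([(655,305),(212,380),(95,120),(500,62)],205,175,7)
P=tri(a,A,b,B);print('plate low,left,far,right',P)
print((P[2]-P[0])[:3],np.degrees(np.arctan2(*(P[2]-P[0])[[1,0]])), np.degrees(np.arctan2(*(P[1]-P[3])[[1,0]])),P[:,:3].mean(0))
# lines and bubble
A=S([(328,233),(407,265),(433,274)],335,260,6);B=S([(402,168),(340,138),(316,128)],205,175,7)
V=tri(a,A,b,B);print('vial',V);d=V[1]-V[0];print(np.degrees(np.arctan2(d[1],d[0])),np.linalg.norm(d[:3]))
A=S([(220,195),(517,320)],335,260,6);B=S([(505,217),(237,133)],205,175,7)
V=tri(a,A,b,B);print('bands',V);d=V[1]-V[0];print(np.degrees(np.arctan2(d[1],d[0])))
E
```

```text
tip [[ 0.535  -0.2286  0.003 ]
 [ 0.5551 -0.256   0.003 ]]
grip [[ 0.4016 -0.3228  0.025 ]
 [ 0.4229 -0.3516  0.025 ]
 [ 0.4503 -0.2886  0.025 ]
 [ 0.4707 -0.3176  0.025 ]]
side tip [[ 0.5523 -0.2551  0.003 ]
 [ 0.5309 -0.2259  0.003 ]]
grip [[ 0.4234 -0.3505  0.025 ]
 [ 0.3993 -0.3229  0.025 ]
 [ 0.4679 -0.3171  0.025 ]
 [ 0.4464 -0.2875  0.025 ]]
plate low,left,far,right [[ 0.636  -0.0435  0.0344  0.0001]
 [ 0.7166  0.0978  0.048   0.0014]
 [ 0.8578  0.0166  0.0608  0.0012]
 [ 0.7793 -0.1252  0.0461  0.0024]]
[0.2217 0.0602 0.0264] 15.180009177759981 105.71279858117214 [ 0.7474 -0.0136  0.0474]
vial [[ 0.7296 -0.0166  0.0708  0.0011]
 [ 0.757  -0.0113  0.0759  0.0022]
 [ 0.7662 -0.009   0.078   0.0017]]
10.860721551680259 0.02837508338424825
bands [[ 0.6888 -0.0256  0.0609  0.0013]
 [ 0.7926  0.0036  0.0725  0.0013]]
15.750434623524221
```

```bash
python3 - <<'E'
from h import *
a=np.load('scene0.npy',allow_pickle=True).item();b=np.load('side0.npy',allow_pickle=True).item()
S=lambda L,x,y,f:(np.float64(L)+.5)/f-.5+[x,y]
np.set_printoptions(precision=4,suppress=True)
A=S([(190,245),(380,75),(197,335),(383,155)],335,260,6);B=S([(510,50),(375,190),(505,130),(370,285)],205,175,7)
T=tri(a,A,b,B)
print(T)
F=np.array([.651,-.040]);y=np.radians(15.4);R=np.array([[np.cos(y),-np.sin(y)],[np.sin(y),np.cos(y)]])
print((T[:,:2]-F)@R)
A=S([(115,350),(280,350)],335,260,6);p=onplane(a,A,.055);print(np.linalg.norm(p[0]-p[1]))
E
```

```text
[[ 0.7268 -0.0725  0.0944  0.0013]
 [ 0.7011  0.0266  0.0943  0.0004]
 [ 0.7309 -0.0711  0.0592  0.0017]
 [ 0.7017  0.0322  0.0576  0.0004]]
[[ 0.0644 -0.0515]
 [ 0.066   0.0509]
 [ 0.0688 -0.0513]
 [ 0.068   0.0561]]
0.050394509350160585
```

step_arm:
  hand: [1, 1, 1, 1, 1, 1, 1, 1, 1]
  slide:
    - [45, -11, 17]
    - [90, -22, 35]
    - [135, -33, 52]
    - [180, -44, 70]
    - [225, -55, 87]
    - [270, -66, 105]
    - [290, -71, 113]
    - [290, -71, 113]
    - [290, -71, 113]
  rotation:
    - [0, 0, -3]
    - [0, 0, -6]
    - [0, 0, -9]
    - [0, 0, -12]
    - [0, 0, -15]
    - [0, 0, -15.6]
    - [0, 0, -15.6]
    - [0, 0, -15.6]
    - [0, 0, -15.6]
  force: 40

```text
time: 1.15
ee_pos: [0.4302, -0.3237, 0.0802]
ee_rot: [[0.808, 0.589, -0.001], [0.589, -0.808, 0.001], [-0.0, -0.001, -1.0]]
ft_force: [-0.4, 0.2, -0.2]
opening: 0.0854
```

```bash
python3 - <<'E'
from h import *
s=manip.sense();print(s['time'],s['ee_pos'],s['ee_rot'])
c=manip.camera('wrist');cv2.imwrite('pics/w1.png',c['image'][:,:,::-1]);np.save('w1.npy',(c,s),allow_pickle=True) if 0 else None
M=wristM(c,s)
hsv=cv2.cvtColor(c['image'],cv2.COLOR_RGB2HSV)
for P in [(.434,-.321,.025),(.5433,-.2415,.003)]: print(proj(c,P,M))
E
```

```text
1.15 [ 0.43020285 -0.32373116  0.08024078] [[ 8.07830591e-01  5.89414264e-01 -7.48965217e-04]
 [ 5.89414720e-01 -8.07830241e-01  7.67666166e-04]
 [-1.52563363e-04 -1.06159534e-03 -9.99999425e-01]]
[[307.91933897 239.39037501]]
[[307.96049826  42.06411919]]
```

View pics/w1.png

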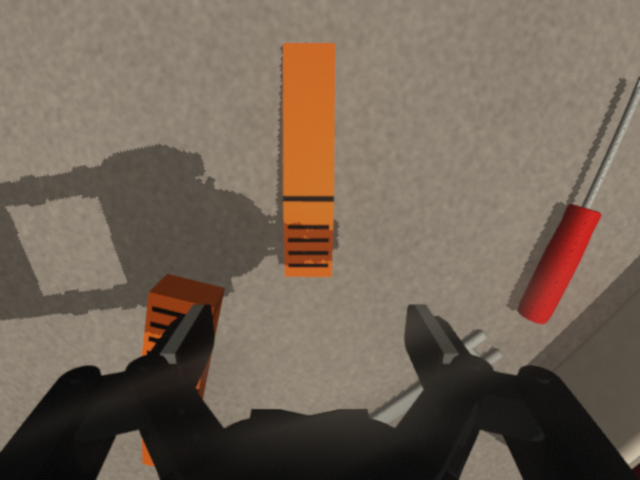

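```bash
python3 - <<'E'
from h import *
np.set_printoptions(precision=4,suppress=True)
s=manip.sense();c=manip.camera('wrist');M=c['tool_from_camera']
uv=[(224,288),(168,274),(148,293),(220,310)]
for z in (0.035,.025,0.0):
    print(z,onplane(c,uv,s['ee_pos'][2]-z,M))
print(onplane(c,[(284,275),(332,275),(283,199),(334,199)],s['ee_pos'][2]-.025,M),onplane(c,[(283,43),(335,43)],s['ee_pos'][2]-.003,M))
E
```

```text
0.035 [[-0.0301 -0.0623  0.0456]
 [-0.0189 -0.1031  0.0456]
 [-0.0345 -0.1207  0.0456]
 [-0.0486 -0.0669  0.0456]]
0.025 [[-0.0349 -0.0651  0.0556]
 [-0.0232 -0.1077  0.0556]
 [-0.0396 -0.1261  0.0556]
 [-0.0542 -0.0699  0.0556]]
0.0 [[-0.047  -0.0721  0.0806]
 [-0.0341 -0.1192  0.0806]
 [-0.0522 -0.1396  0.0806]
 [-0.0684 -0.0775  0.0806]]
[[-0.0239 -0.0182  0.0556]
 [-0.0239  0.0184  0.0556]
 [ 0.0346 -0.0175  0.0556]
 [ 0.0346  0.0186  0.0556]] [[ 0.1394 -0.0169  0.0776]
 [ 0.1394  0.0189  0.0776]]
```

step_arm:
  hand: [0.8, 0.8, 0.8, 0.8, 0.3, 0.2, 0.2, 0.2, 0.2, 0.2]
  slide:
    - [0, 0, 30]
    - [0, 0, 60]
    - [0, 0, 75]
    - [0, 0, 75]
    - [0, 0, 75]
    - [0, 0, 75]
    - [0, 0, 75]
    - [0, 0, 75]
    - [0, 0, 75]
    - [0, 0, 75]
  rotation:
    - [0, 0, 0]
    - [0, 0, 0]
    - [0, 0, 0]
    - [0, 0, 0]
    - [0, 0, 0]
    - [0, 0, 0]
    - [0, 0, 0]
    - [0, 0, 0]
    - [0, 0, 0]
    - [0, 0, 0]
  force: 50

```text
time: 2.25
ee_pos: [0.4298, -0.3248, 0.006]
ee_rot: [[0.809, 0.588, 0.0], [0.588, -0.809, -0.0], [0.0, 0.0, -1.0]]
ft_force: [-0.5, -0.3, 0.2]
opening: 0.0171
```

```bash
python3 - <<'E'
from h import *
c=manip.camera('wrist');cv2.imwrite('pics/w2.png',c['image'][:,:,::-1]);c=manip.camera('scene');crop(c['image'],100,210,200,150,4,'pics/s2.png');s=manip.sense();print(s['opening'],s['ft_force'])
E
```

```text
0.017114618332381332 [ 0.67201042 -0.17325459 -0.19482542]
```

View pics/w2.png

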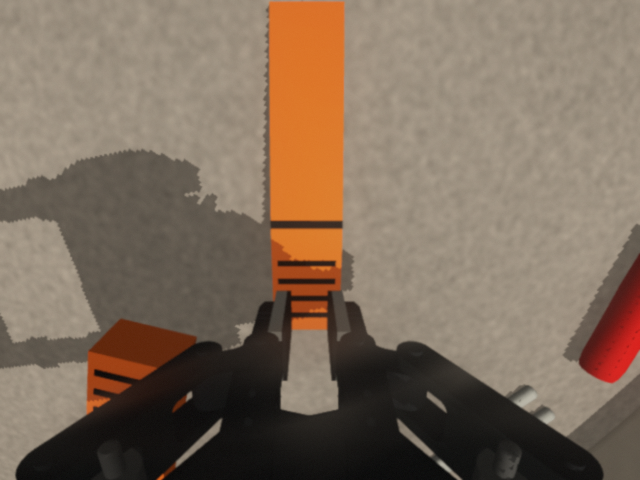

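View pics/s2.png

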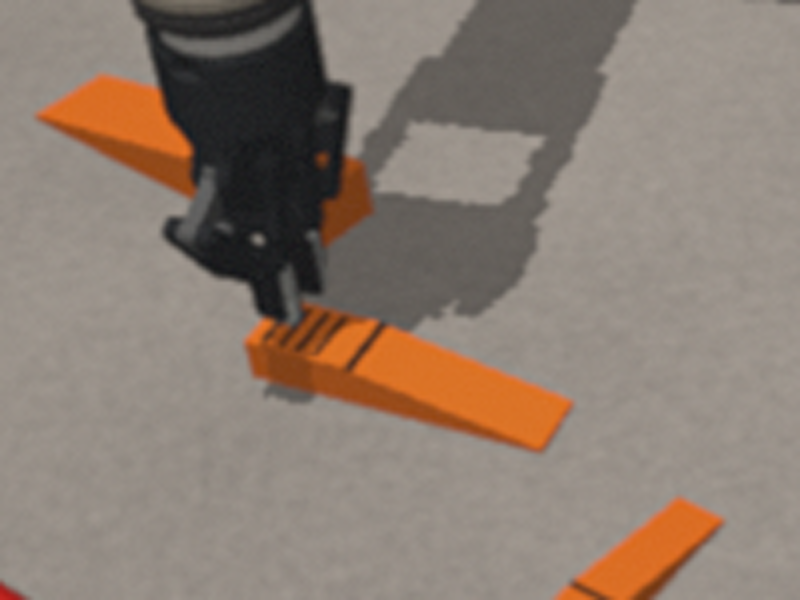

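```bash
python3 - <<'E'
from h import *
np.set_printoptions(precision=4,suppress=True)
s=manip.sense();c=manip.camera('scene');R=s['ee_rot'];p=s['ee_pos'];print(p)
for t in [(0,0,0),(.011,.0085,0),(.011,.0085,-.019),(-.011,.0085,-.019),(-.011,.0085,-.047),(.011,.0085,-.047),(.011,-.0085,-.047)]:
    u=proj(c,p+R@np.array(t))[0];print(t,u,(u-[100,210]+.5)*4-.5)
w=manip.camera('wrist')
for t in [(.011,.0085,0),(.011,.0085,-.019),(-.011,.0085,-.019),(-.011,.0085,-.047),(.011,.0085,-.047),(.011,-.0085,-.047)]: print(t,proj(w,np.array(t),w['tool_from_camera']))
crop(c['image'],140,250,70,60,10,'pics/s3.png');crop(w['image'],230,220,160,180,4,'pics/w3.png')
E
```

```text
[ 0.4298 -0.3248  0.0059]
(0, 0, 0) [176.8297 298.7397] [308.8187 356.4588]
(0.011, 0.0085, 0) [179.3191 302.6714] [318.7766 372.1856]
(0.011, 0.0085, -0.019) [177.7442 295.8267] [312.4767 344.807 ]
(-0.011, 0.0085, -0.019) [168.3158 293.4063] [274.763  335.1251]
(-0.011, 0.0085, -0.047) [165.7965 283.0616] [264.686  293.7466]
(0.011, 0.0085, -0.047) [175.3626 285.4606] [302.9505 303.3424]
(0.011, -0.0085, -0.047) [179.8498 280.0957] [320.8994 281.883 ]
(0.011, 0.0085, 0) [[322.3288 258.0636]]
(0.011, 0.0085, -0.019) [[323.7197 271.0832]]
(-0.011, 0.0085, -0.019) [[323.1794 308.6855]]
(-0.011, 0.0085, -0.047) [[325.6043 338.81  ]]
(0.011, 0.0085, -0.047) [[326.3807 296.0433]]
(0.011, -0.0085, -0.047) [[287.7072 296.0788]]
```

View pics/s3.png

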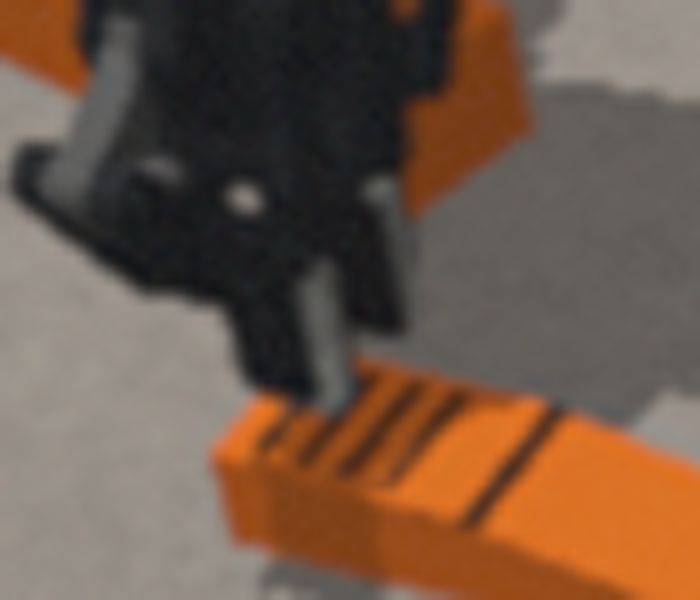

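View pics/w3.png

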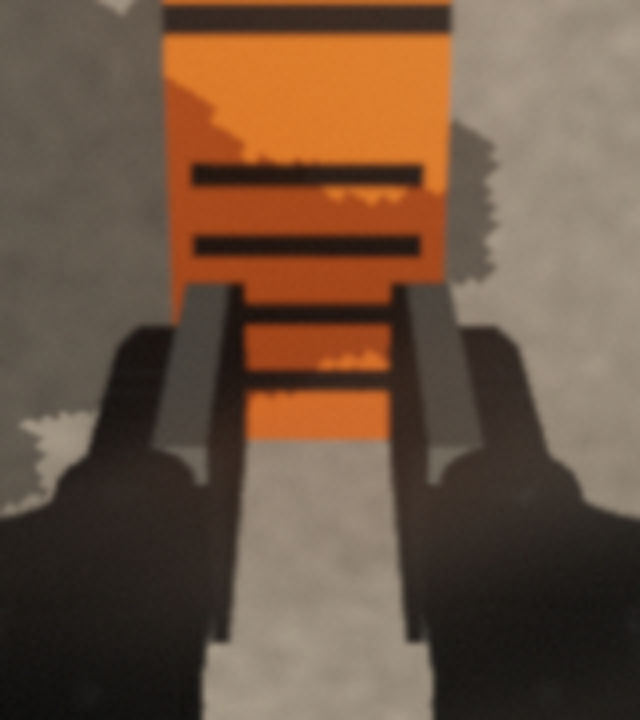

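step_arm:
  hand: [0.75, 0.75, 0.75, 0.75, 0.75, 0.75, 0.75, 0.75]
  slide:
    - [0, 0, 0]
    - [0, 0, 0]
    - [0, 0, 0]
    - [0, 0, 0]
    - [0, 0, 10]
    - [0, 0, 20]
    - [0, 0, 25]
    - [0, 0, 25]
  rotation:
    - [0, 0, 0]
    - [0, 0, 0]
    - [0, 0, 0]
    - [0, 0, 0]
    - [0, 0, 0]
    - [0, 0, 0]
    - [0, 0, 0]
    - [0, 0, 0]

```text
time: 3.25
ee_pos: [0.429, -0.3241, -0.0205]
ee_rot: [[0.809, 0.588, -0.002], [0.588, -0.809, 0.002], [-0.0, -0.002, -1.0]]
ft_force: [0.9, -0.3, 1.3]
opening: 0.0641
```

```bash
python3 - <<'E'
from h import *
c=manip.camera('scene');crop(c['image'],130,240,90,75,8,'pics/s4.png');s=manip.sense();print(s['ee_pos'],s['opening'],s['ft_force'])
w=manip.camera('wrist');cv2.imwrite('pics/w4.png',w['image'][:,:,::-1])
R=s['ee_rot'];p=s['ee_pos']
h=s['opening']/2
for z in (0,-.02,-.03,-.04,-.05):
    t=np.array([.011,h,z]);u=proj(c,p+R@t)[0];print(z,(u-[130,240]+.5)*8-.5,proj(w,t,w['tool_from_camera']))
E
```

```text
[ 0.42940078 -0.32438151 -0.01990991] 0.06394983008409696 [-0.24557947 -0.69935769  0.83233589]
0 [367.63449495 637.91642258] [[363.28064758 257.99815145]]
-0.02 [353.91126193 581.83138135] [[369.22100115 271.74416345]]
-0.03 [346.93544302 553.29445579] [[372.69905792 279.80423967]]
-0.04 [339.88189344 524.42054338] [[376.59624865 288.84611807]]
-0.05 [332.74938751 495.20395993] [[380.99169393 299.0574603 ]]
```

View pics/s4.png

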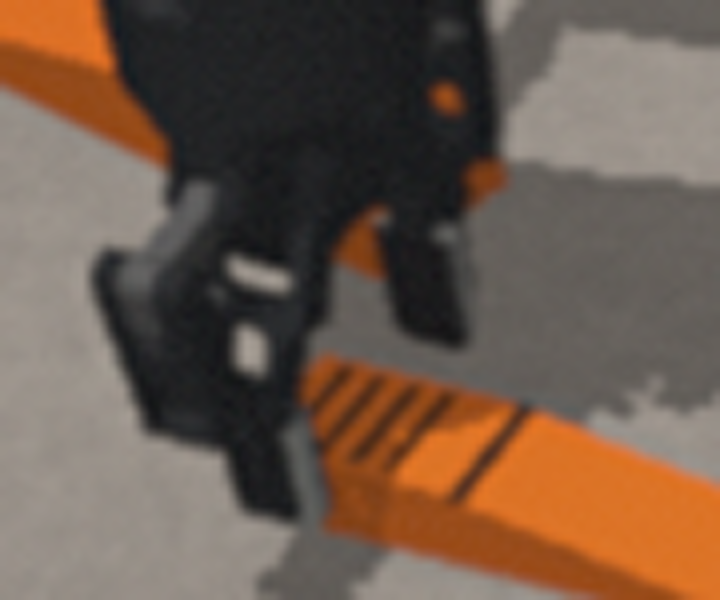

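View pics/w4.png

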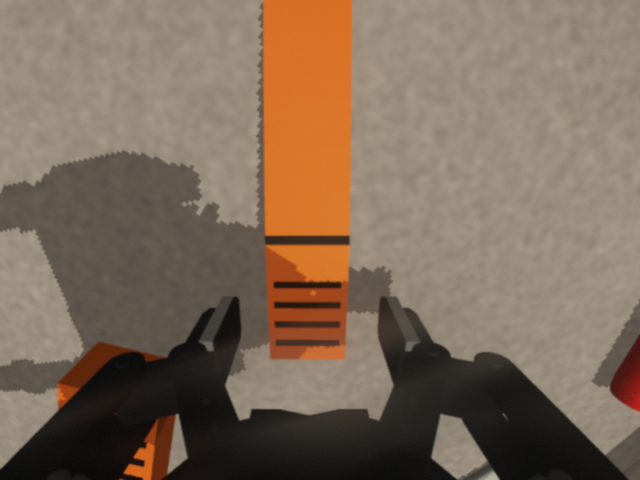

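step_arm:
  hand: [0.6, 0.6, 0.6, 0.6, 0.6, 0.3, 0.3, 0.3, 0.3, 0.3]
  slide:
    - [0, 0, 0]
    - [0, 0, 0]
    - [0, 0, 7]
    - [0, 0, 15]
    - [0, 0, 15]
    - [0, 0, 15]
    - [0, 0, 15]
    - [0, 0, 15]
    - [0, 0, 15]
    - [0, 0, 15]
  rotation:
    - [0, 0, 0]
    - [0, 0, 0]
    - [0, 0, 0]
    - [0, 0, 0]
    - [0, 0, 0]
    - [0, 0, 0]
    - [0, 0, 0]
    - [0, 0, 0]
    - [0, 0, 0]
    - [0, 0, 0]

```text
time: 4.35
ee_pos: [0.4296, -0.3246, -0.0345]
ee_rot: [[0.809, 0.588, -0.0], [0.588, -0.809, 0.0], [-0.0, -0.0, -1.0]]
ft_force: [-0.7, -0.2, -1.3]
opening: 0.0351
```

```bash
python3 - <<'E'
from h import *
c=manip.camera('scene');crop(c['image'],130,240,90,75,8,'pics/s5.png');s=manip.sense();print(s['ee_pos'],s['opening'],s['ft_force'])
w=manip.camera('wrist');cv2.imwrite('pics/w5.png',w['image'][:,:,::-1])
E
```

```text
[ 0.42961604 -0.32463194 -0.03448841] 0.035053513191417765 [ 0.31428258  0.17144121 -1.02480121]
```

View pics/s5.png

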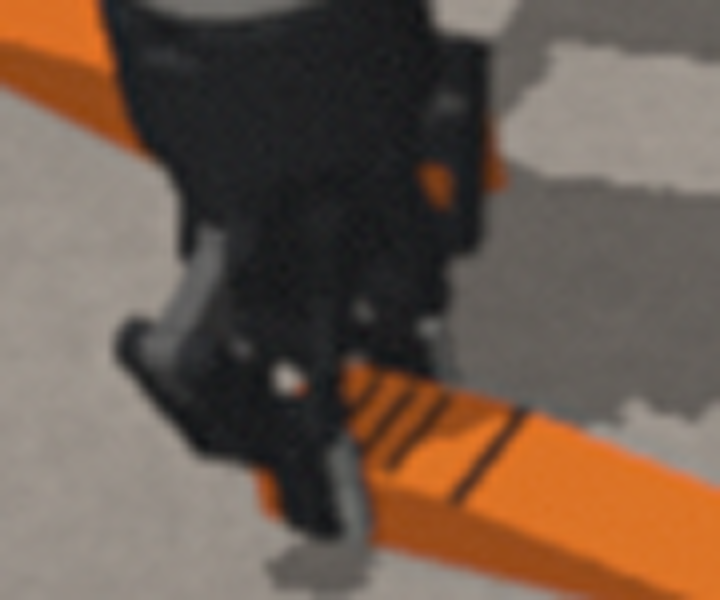

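View pics/w5.png

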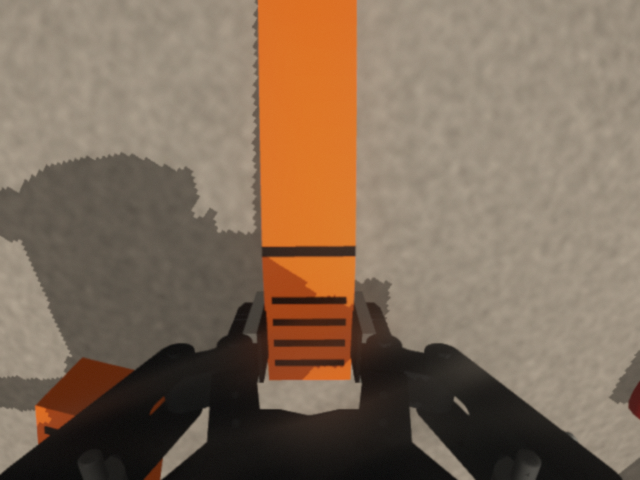

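step_arm:
  hand: [0.3, 0.3, 0.3, 0.3, 0.3, 0.3, 0.3, 0.3, 0.3, 0.3]
  slide:
    - [0, 0, -20]
    - [0, 0, -50]
    - [25, -20, -50]
    - [60, -53, -50]
    - [95, -85, -50]
    - [130, -117, -50]
    - [160, -144, -50]
    - [181, -162, -40]
    - [181, -162, -25]
    - [181, -162, -10]
  rotation:
    - [0, 0, 0]
    - [0, 0, 0]
    - [0, 0, 2]
    - [0, 0, 6]
    - [0, 0, 10]
    - [0, 0, 14]
    - [0, 0, 18]
    - [0, 0, 20.6]
    - [0, 0, 20.6]
    - [0, 0, 20.6]

```text
time: 5.45
ee_pos: [0.4814, -0.0861, -0.0246]
ee_rot: [[0.964, 0.268, 0.001], [0.268, -0.964, 0.0], [0.001, 0.0, -1.0]]
ft_force: [0.6, -0.1, -0.5]
opening: 0.0351
```

```bash
python3 - <<'E'
from h import *
s=manip.sense();c=manip.camera('scene');cv2.imwrite('pics/s6.png',c['image'][:,:,::-1]);print(s['time'],s['ee_pos'],s['ee_rot'][:,0],s['opening'],s['ft_force'])
c=manip.camera('side');cv2.imwrite('pics/d6.png',c['image'][:,:,::-1])
w=manip.camera('wrist');cv2.imwrite('pics/w6.png',w['image'][:,:,::-1])
E
```

```text
5.45 [ 0.48135192 -0.08608147 -0.02455452] [9.63525246e-01 2.67616720e-01 6.25716674e-04] 0.03514034080482312 [ 0.61576567 -0.13278606 -0.50329427]
```

View pics/s6.png

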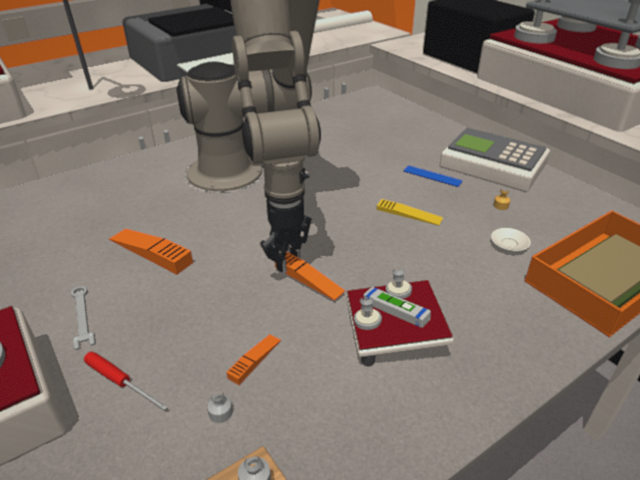

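View pics/d6.png

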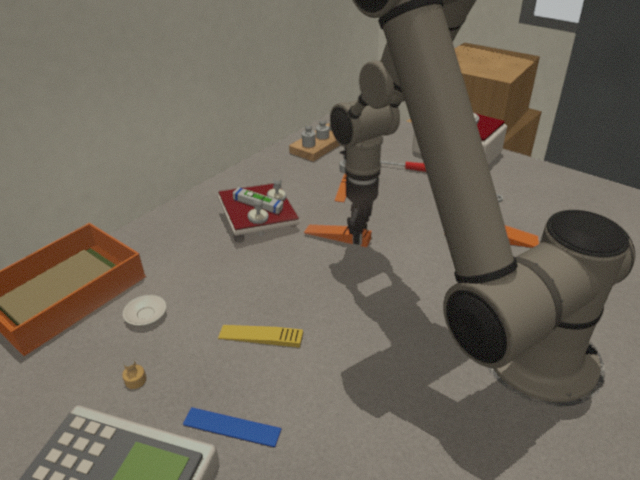

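View pics/w6.png

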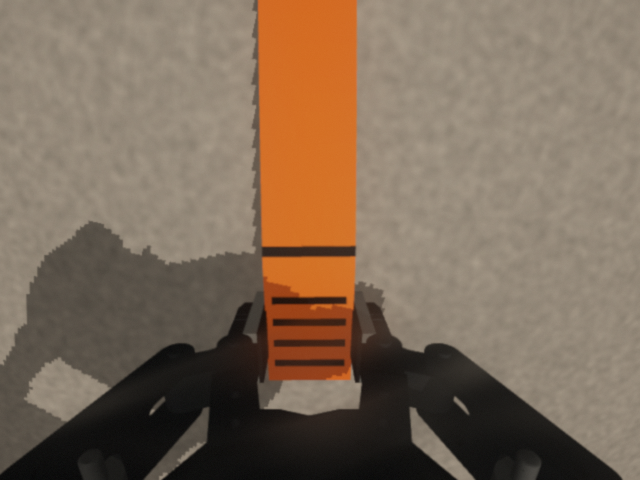

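step_arm:
  hand: [0.3, 0.3, 0.55, 0.55, 0.55, 0.55, 0.55, 0.3, 0.3, 0.3]
  slide:
    - [0, 0, 8]
    - [0, 0, 10]
    - [0, 0, 10]
    - [0, 0, 10]
    - [2, 0, 5]
    - [4, 0, 5.5]
    - [4, 0, 5.5]
    - [4, 0, 5.5]
    - [4, 0, 5.5]
    - [4, 0, 5.5]
  rotation:
    - [0, 0, 0]
    - [0, 0, 0]
    - [0, 0, 0]
    - [0, 0, 0]
    - [0, 7, 0]
    - [0, 15, 0]
    - [0, 15, 0]
    - [0, 15, 0]
    - [0, 15, 0]
    - [0, 15, 0]

```text
time: 6.6
ee_pos: [0.4848, -0.086, -0.0302]
ee_rot: [[0.932, 0.266, 0.247], [0.257, -0.964, 0.069], [0.257, -0.001, -0.966]]
ft_force: [0.3, 0.1, -0.4]
opening: 0.0349
```

```bash
python3 - <<'E'
from h import *
np.set_printoptions(precision=4,suppress=True)
s=manip.sense();c=manip.camera('scene');cv2.imwrite('pics/s7.png',c['image'][:,:,::-1]);print(s['time'],s['ee_pos'],s['ee_rot'],s['opening'],s['ft_force'])
crop(c['image'],250,210,140,105,5.5,'pics/s7.png');np.save('s7.npy',c,allow_pickle=True)
c=manip.camera('side');crop(c['image'],205,150,180,110,4.4,'pics/d7.png');np.save('d7.npy',c,allow_pickle=True)
w=manip.camera('wrist');cv2.imwrite('pics/w7.png',w['image'][:,:,::-1]);M=wristM(w,s)
E
```

```text
6.6 [ 0.4848 -0.086  -0.0302] [[ 0.9317  0.2658  0.2474]
 [ 0.2566 -0.964   0.0694]
 [ 0.2569 -0.0012 -0.9664]] 0.034870754311837455 [ 0.311   0.1173 -0.4078]
```

View pics/s7.png

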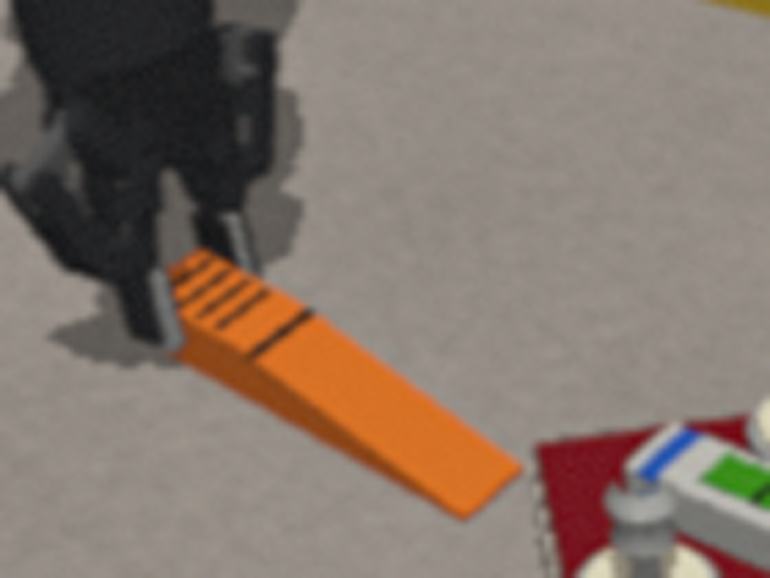

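View pics/d7.png

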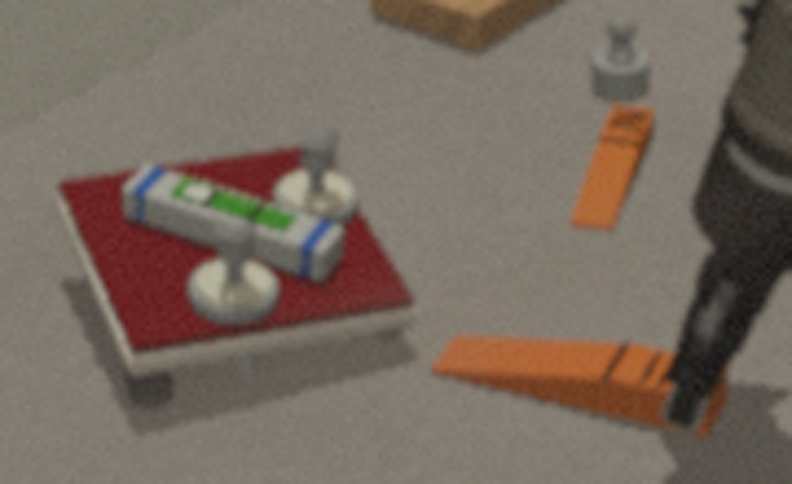

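View pics/w7.png

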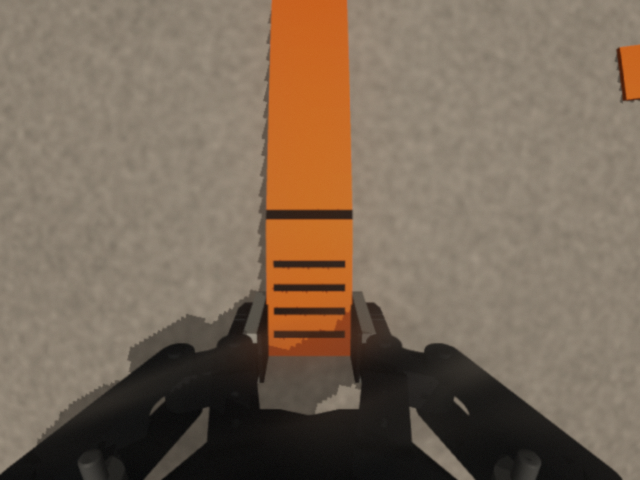

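```bash
python3 - <<'E'
from h import *
np.set_printoptions(precision=4,suppress=True)
c=np.load('s7.npy',allow_pickle=True).item();d=np.load('d7.npy',allow_pickle=True).item()
F=np.array([.651,-.040]);y=np.radians(15.4);R=np.array([[np.cos(y),-np.sin(y)],[np.sin(y),np.cos(y)]])
def rp(cam,pts,x,y0,f,z):
    p=onplane(cam,(np.float64(pts)+.5)/f-.5+[x,y0],z).mean(0)[:2];return p
t=rp(c,[(520,468),(465,520)],250,210,5.5,.003);l=rp(c,[(313,312),(252,354)],250,210,5.5,.024)
t2=rp(d,[(455,337),(434,371)],205,150,4.4,.003);l2=rp(d,[(630,345),(607,379)],205,150,4.4,.024)
for a,b in((t,l),(t2,l2)): print(a,b,(a-F)@R,(b-F)@R,np.degrees(np.arctan2(*(a-b)[::-1])),np.linalg.norm(a-b))
E
```

```text
[ 0.6206 -0.0511] [ 0.519  -0.0772] [-0.0322 -0.0026] [-0.1372 -0.0008] 14.437331872481673 0.10499002539346441
[ 0.6171 -0.0487] [ 0.5162 -0.0781] [-0.035   0.0007] [-0.1401 -0.0009] 16.253633918095563 0.1050933270092165
```

step_arm:
  hand: [0.3, 0.3, 0.3, 0.3, 0.3, 0.3, 0.3, 0.3, 0.3, 0.3]
  slide:
    - [9.7, 0, 2.6]
    - [19.3, 0, 5.1]
    - [29, 0, 7.7]
    - [38.7, 0, 10.3]
    - [48.3, 0, 12.9]
    - [58, 0, 15.4]
    - [67.6, 0, 18]
    - [77.3, 0, 20.6]
    - [87, 0, 23.1]
    - [92, 0, 24.4]
  rotation:
    - [0, 0, 0]
    - [0, 0, 0]
    - [0, 0, 0]
    - [0, 0, 0]
    - [0, 0, 0]
    - [0, 0, 0]
    - [0, 0, 0]
    - [0, 0, 0]
    - [0, 0, 0]
    - [0, 0, 0]

```text
time: 7.75
ee_pos: [0.5766, -0.0599, -0.0304]
ee_rot: [[0.932, 0.267, 0.246], [0.258, -0.964, 0.07], [0.256, -0.002, -0.967]]
ft_force: [-7.8, -2.4, 6.4]
opening: 0.0351
```

```bash
cat > look.py <<'E'
import sys
from h import *
np.set_printoptions(precision=4,suppress=True)
n=sys.argv[1]
s=manip.sense();c=manip.camera('scene');print(s['time'],s['ee_pos'],s['ee_rot'][:,0],s['opening'],s['ft_force'])
crop(c['image'],250,225,210,150,3.8,f'pics/s{n}.png');np.save(f's{n}.npy',c,allow_pickle=True)
c=manip.camera('side');crop(c['image'],205,150,180,110,4.4,f'pics/d{n}.png');np.save(f'd{n}.npy',c,allow_pickle=True)
E
python3 look.py 8
```

```text
7.75 [ 0.5766 -0.0599 -0.0304] [0.9316 0.2577 0.2562] 0.03513758845838195 [-7.8034 -2.39    6.4267]
```

View pics/s8.png

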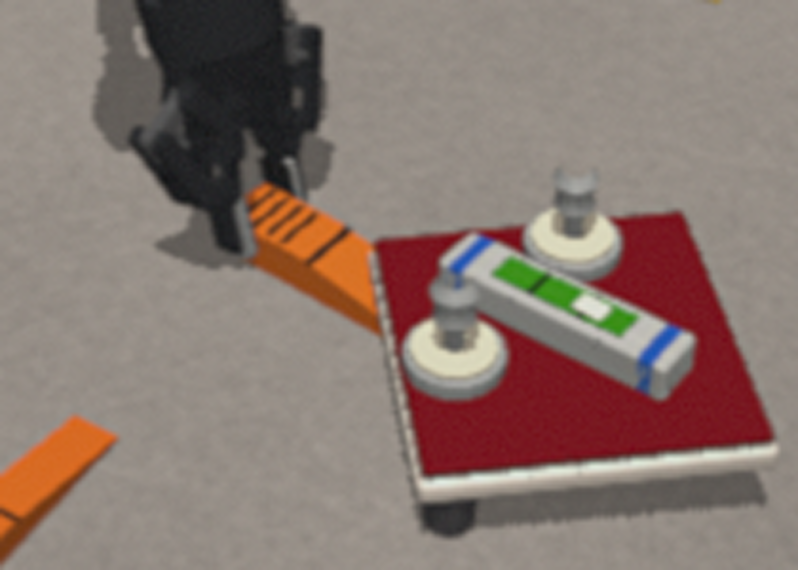

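View pics/d8.png

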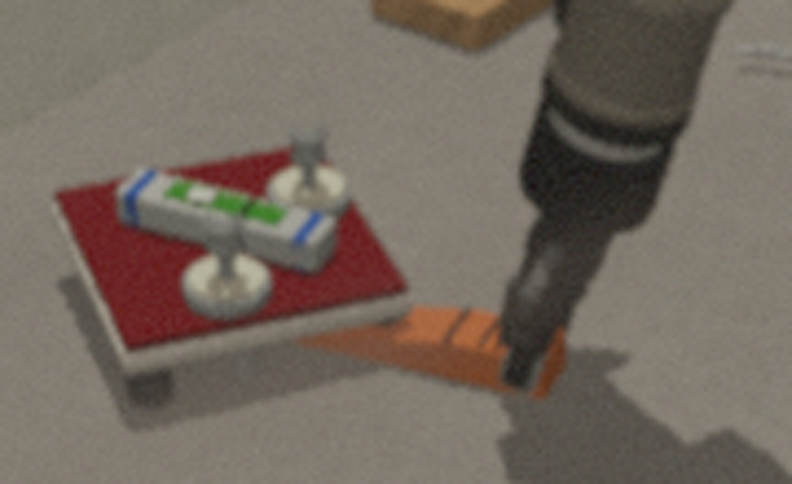

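```bash
cat > bub.py <<'E'
import sys
from h import *
np.set_printoptions(precision=4,suppress=True)
def bubble(c,tag):
    im=c['image'];hsv=cv2.cvtColor(im,cv2.COLOR_RGB2HSV)
    ctr=proj(c,(.7474,-.0136,.07))[0].astype(int);x0,y0=ctr-[35,30]
    f=6;sub=cv2.resize(im[y0:y0+60,x0:x0+70],None,fx=f,fy=f,interpolation=cv2.INTER_CUBIC);h=cv2.cvtColor(sub,cv2.COLOR_RGB2HSV)
    g=cv2.inRange(h,(40,120,50),(80,255,255))
    pts=np.argwhere(g)[:,::-1].astype(np.int32);n,lab,st,_=cv2.connectedComponentsWithStats(g)
    hull=cv2.convexHull(np.vstack([np.argwhere(lab==i)[:,::-1] for i in range(1,n) if st[i,4]>60]).astype(np.int32))
    m=np.zeros_like(g);cv2.fillConvexPoly(m,hull,255)
    S=h[:,:,1].astype(int);V=h[:,:,2].astype(int)
    w=((S<70)&(V>130)&(m>0)).astype(np.uint8);k=((V<75)&(m>0)).astype(np.uint8)
    def big(b):
        n,l,st,ce=cv2.connectedComponentsWithStats(b);return [(st[i,4],ce[i]) for i in range(1,n) if st[i,4]>15]
    to=lambda p:onplane(c,(np.atleast_2d(p)+.5)/f-.5+[x0,y0],.073)[:,:2]
    e=np.array([np.cos(np.radians(15.4)),np.sin(np.radians(15.4))])
    hx=to(hull.reshape(-1,2))@e;mid=(hx.max()+hx.min())/2
    print(tag,'len',(hx.max()-hx.min())*1e3,'mid',mid,'white',[(a,((to(p)@e)[0]-mid)*1e3) for a,p in big(w)],'dark',[(a,((to(p)@e)[0]-mid)*1e3) for a,p in big(k)])
    cv2.imwrite(f'pics/bub{tag}.png',sub[:,:,::-1])
if __name__=='__main__':
    for n in sys.argv[1:]:
        for q in 'sd': bubble(np.load(f'{q}{n}.npy',allow_pickle=True).item(),q+n)
E
cp scene0.npy s0.npy; cp side0.npy d0.npy; python3 bub.py 0 8
```

```text
s0 len 66.9508421051822 mid 0.7131594942009987 white [(np.int32(1475), np.float64(21.143433330943818))] dark []
d0 len 52.92445094189391 mid 0.7020364584378607 white [] dark []
s8 len 70.71566425923292 mid 0.7179642746439694 white [(np.int32(1743), np.float64(14.676229013859011))] dark []
d8 len 72.03897647032298 mid 0.7187728753555922 white [(np.int32(718), np.float64(17.270883574234563))] dark []
```

```bash
python3 - <<'E'
from h import *
c=np.load('s8.npy',allow_pickle=True).item()
F=np.array([.651,-.040]);y=np.radians(15.4);R=np.array([[np.cos(y),-np.sin(y)],[np.sin(y),np.cos(y)]])
p=onplane(c,(np.float64([(348,229),(311,261)])+.5)/3.8-.5+[250,225],.024).mean(0)[:2];print(p,(p-F)@R)
w=manip.camera('wrist');cv2.imwrite('pics/w8.png',w['image'][:,:,::-1])
E
```

```text
[ 0.61053654 -0.05115227] [-4.19721914e-02 -6.52771962e-06]
```

View pics/w8.png

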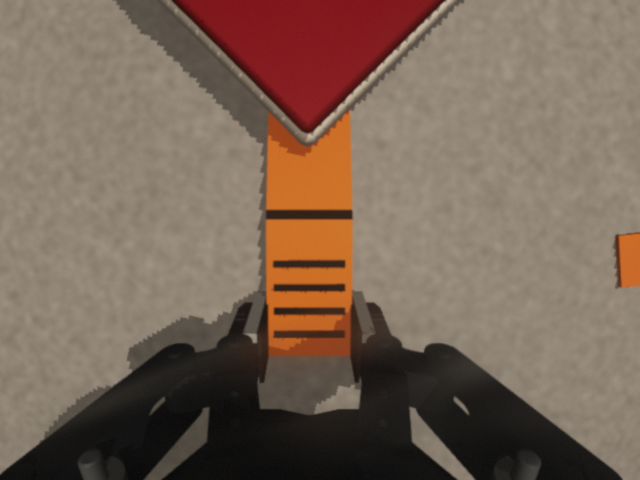

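step_arm:
  hand: [0.3, 0.3, 0.3]
  slide:
    - [7.7, 0, 2.0]
    - [15.5, 0, 4.1]
    - [15.5, 0, 4.1]
  rotation:
    - [0, 0, 0]
    - [0, 0, 0]
    - [0, 0, 0]

```text
time: 8.2
ee_pos: [0.5929, -0.0559, -0.0303]
ee_rot: [[0.931, 0.267, 0.249], [0.258, -0.964, 0.069], [0.258, -0.001, -0.966]]
ft_force: [0.3, -0.2, -1.7]
opening: 0.0351
```

```bash
python3 look.py 9; python3 bub.py 9
python3 - <<'E'
import cv2,numpy as np
a=cv2.imread('pics/bubs9.png');b=cv2.imread('pics/bubd9.png');cv2.imwrite('pics/p9.png',cv2.resize(np.hstack([a,b]),(800,343)))
E
```

```text
8.2 [ 0.5929 -0.0559 -0.0303] [0.9312 0.2575 0.2581] 0.03509895118464874 [ 0.3302 -0.1739 -1.6703]
s9 len 71.56339926872968 mid 0.7203350453324922 white [(np.int32(1748), np.float64(7.4146544619936305))] dark [(np.int32(28), np.float64(-14.134205318447336))]
d9 len 70.23438057313957 mid 0.7212812818064541 white [(np.int32(753), np.float64(8.189173538629134))] dark []
```

View pics/p9.png

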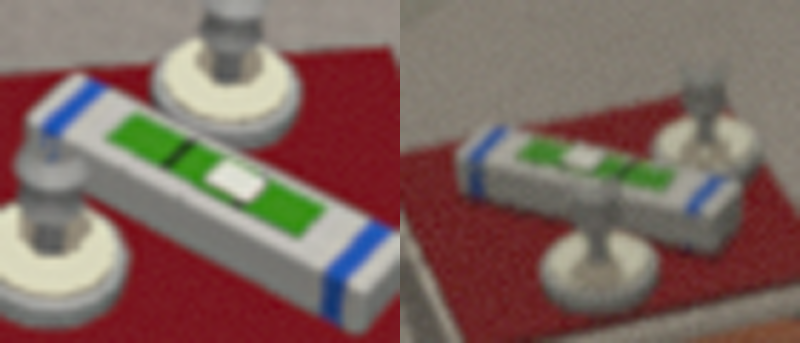

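View pics/s9.png

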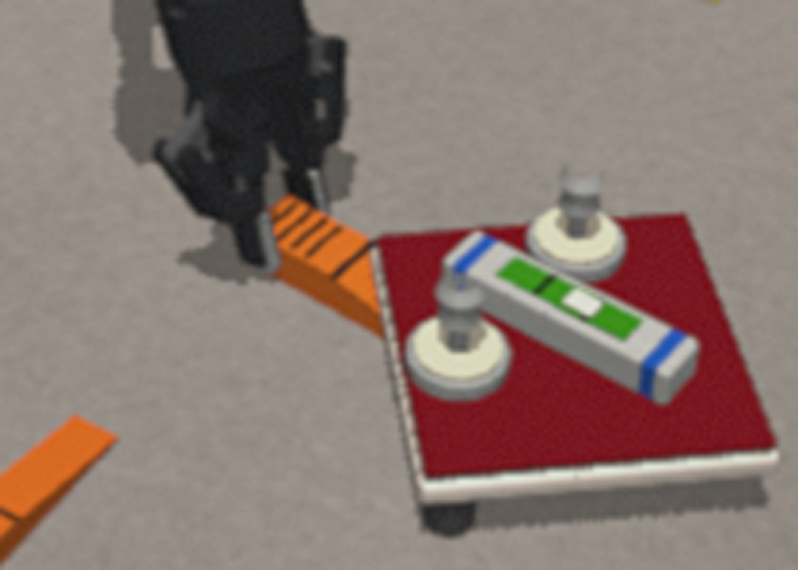

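step_arm:
  hand: [0.3, 0.3, 0.3, 0.3]
  slide:
    - [5, 0, 1.3]
    - [9.7, 0, 2.6]
    - [9.7, 0, 2.6]
    - [9.7, 0, 2.6]
  rotation:
    - [0, 0, 0]
    - [0, 0, 0]
    - [0, 0, 0]
    - [0, 0, 0]

```text
time: 8.7
ee_pos: [0.6023, -0.0533, -0.0303]
ee_rot: [[0.931, 0.266, 0.249], [0.257, -0.964, 0.069], [0.258, -0.001, -0.966]]
ft_force: [0.2, 1.0, -0.3]
opening: 0.0352
```

```bash
python3 look.py 10; python3 bub.py 10
```

```text
8.7 [ 0.6023 -0.0533 -0.0303] [0.9312 0.2572 0.2584] 0.03521832436146161 [ 0.1509  0.9804 -0.3155]
s10 len 72.20579849715692 mid 0.721611998334402 white [(np.int32(1665), np.float64(1.1548026371624998))] dark [(np.int32(56), np.float64(13.37450263541118))]
d10 len 68.51798033789703 mid 0.7225247564521271 white [(np.int32(741), np.float64(2.5442956947445694))] dark []
```

step_arm:
  hand: [0.3, 0.3, 0.45, 0.6, 0.6, 0.6, 0.6, 0.6]
  slide:
    - [1.9, 0, 0.5]
    - [1.9, 0, 0.5]
    - [1.9, 0, 0.5]
    - [1.9, 0, 0.5]
    - [1.9, 0, 0.5]
    - [1.9, 0, 0.5]
    - [1.9, 0, 0.5]
    - [1.9, 0, 0.5]
  rotation:
    - [0, 0, 0]
    - [0, 0, 0]
    - [0, 0, 0]
    - [0, 0, 0]
    - [0, 0, 0]
    - [0, 0, 0]
    - [0, 0, 0]
    - [0, 0, 0]

```text
time: 9.6
ee_pos: [0.6042, -0.0527, -0.0303]
ee_rot: [[0.931, 0.266, 0.249], [0.257, -0.964, 0.069], [0.258, -0.001, -0.966]]
ft_force: [0.7, 0.5, -0.2]
opening: 0.0512
```

```bash
python3 look.py 11; python3 bub.py 11
```

```text
9.6 [ 0.6042 -0.0527 -0.0303] [0.9312 0.2572 0.2584] 0.05124357312338197 [ 0.702   0.4565 -0.206 ]
s11 len 72.62361153346365 mid 0.7218994709472402 white [(np.int32(1731), np.float64(-1.299078926646935))] dark [(np.int32(45), np.float64(-14.224391582016827)), (np.int32(26), np.float64(14.008362991356549))]
d11 len 68.89529003422312 mid 0.7227490856960344 white [(np.int32(793), np.float64(1.4180314507934444))] dark []
```

View pics/s11.png

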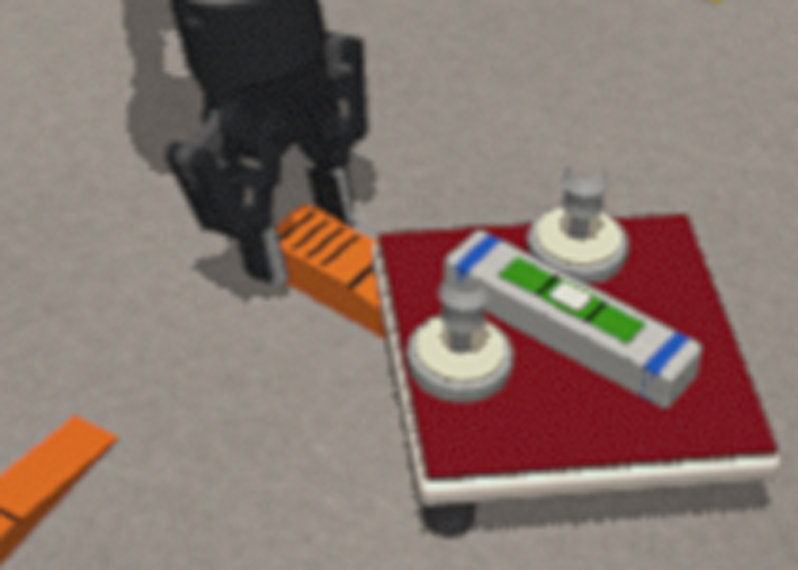

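step_arm:
  hand: [0.6, 0.6, 0.6, 0.6, 0.6, 0.6, 0.6, 0.6, 0.6, 0.6]
  slide:
    - [0, 0, -8]
    - [0, 0, -20]
    - [0, 0, -40]
    - [0, 0, -70]
    - [-30, 0, -110]
    - [-60, 0, -140]
    - [-60, 0, -140]
    - [-60, 0, -140]
    - [-60, 0, -140]
    - [-60, 0, -140]
  rotation:
    - [0, 0, 0]
    - [0, 0, 0]
    - [0, 0, 0]
    - [0, 0, 0]
    - [0, 0, 0]
    - [0, 0, 0]
    - [0, 0, 0]
    - [0, 0, 0]
    - [0, 0, 0]
    - [0, 0, 0]

```text
time: 10.7
ee_pos: [0.5138, -0.0776, 0.0889]
ee_rot: [[0.931, 0.267, 0.248], [0.258, -0.964, 0.07], [0.258, -0.001, -0.966]]
ft_force: [-0.6, 0.0, 0.2]
opening: 0.0513
```

```bash
python3 look.py 12; python3 bub.py 12
```

```text
10.7 [ 0.5138 -0.0776  0.0889] [0.9312 0.2576 0.2579] 0.051288935848036725 [-0.5796  0.0358  0.194 ]
s12 len 72.60792541233607 mid 0.7219073140078038 white [(np.int32(1737), np.float64(-1.2968697232377258))] dark [(np.int32(58), np.float64(-14.21068677301851)), (np.int32(27), np.float64(13.931540159266454))]
d12 len 68.93324450564897 mid 0.7231255387616734 white [(np.int32(777), np.float64(1.0882799523463937))] dark []
```

View pics/s12.png

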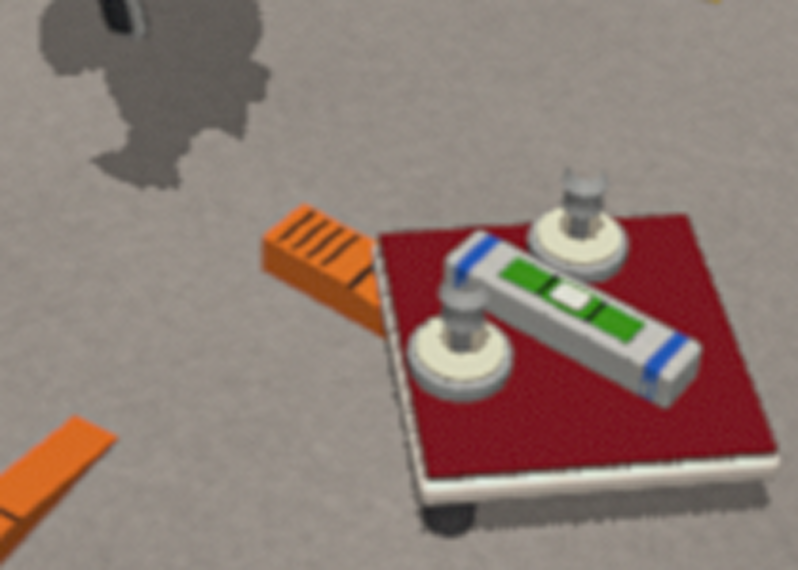

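View pics/d12.png

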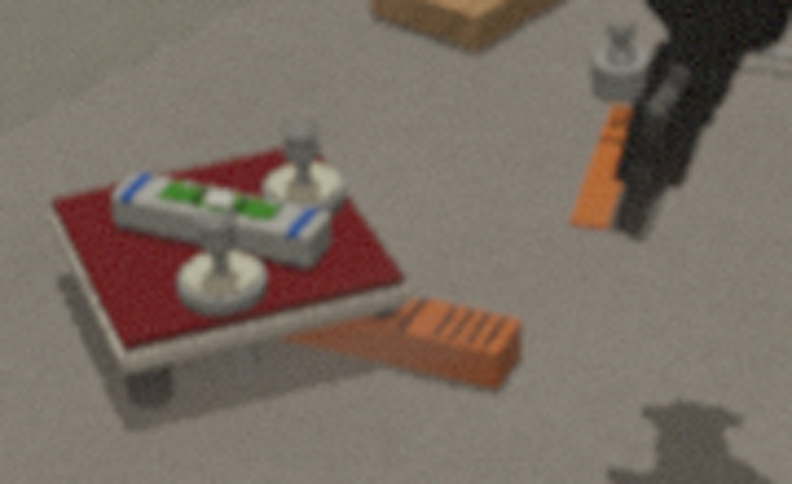

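```bash
python3 -c "
import cv2,numpy as np
a=cv2.imread('pics/bubs12.png');b=cv2.imread('pics/bubd12.png');cv2.imwrite('pics/p12.png',cv2.resize(np.hstack([a,b]),(800,343)))"
```

```text
(no output)
```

View pics/p12.png

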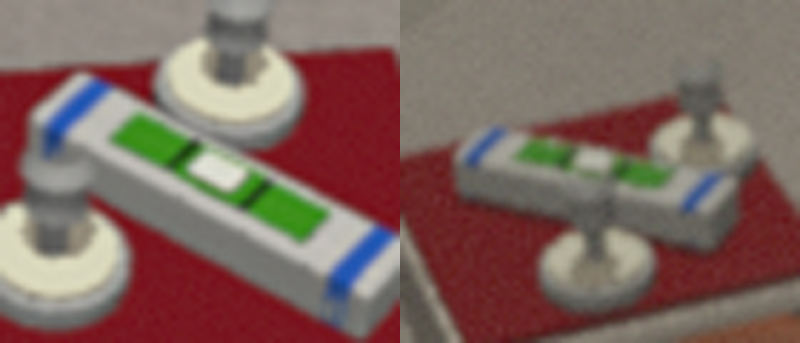

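The bubble sits between the lines with a green gap on each side. It has not moved since I let go, and the wedge lies flat with the gripper clear, so I'm handing in.

```bash
python3 -c "
from bench import manip
print(manip.finish_job())"
```

```text
the job is handed in; nothing more can be done
None
```

The middle-sized orange wedge is under the short foot, thin end first and flat on the bench. The bubble lies between the two black lines, and I handed the job in at about 11 s.

- **Bubble:** after letting go and backing off, it read −1.3 mm from the window's centre in the scene camera and +1.1 mm in the side camera. The two views differ by about 2.4 mm, but both are well inside the ±6 mm that keeps the bubble between the lines. The scene reading did not change after release, and the side reading shifted by only 0.3 mm.
- **Clearance:** the gripper was open and well clear of the wedge and table, with the wrist force near zero.
- **Failed first grasp:** the fingers closed above the wedge because the tips showed about 40 mm short of the stated TCP in both the wrist and scene views. I lowered further by camera and gripped properly. I then gripped again with the tool tilted 15° so the gripper body would clear the plate.
- **Push distance:** level came about 5–6 mm further in than my estimate from the foot's position, so I set the final depth by the bubble. My reading of the tip was about 90 mm past the foot, against the stated 85 mm.

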